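# Shut the compost caddy under the sink

### The arm

A 7-joint arm with a two-finger parallel gripper is mounted at the origin on the work surface. World frame = base frame: x ahead of the robot, y to its left, z up, the work surface at z = 0. Lengths are in mm, angles in rad, forces in N, time in s.
With the tool pointing down it reaches from about 400 to 900 mm from the base axis. Payload 5.6 kg.
Tool frame: the origin (TCP) lies midway between the tips of the shut fingers; the grasp point (between the pads) lies 19 mm behind it; x points along the fingers, y is the direction in which the jaws open and shut, and the axes are right-handed (so a half turn about x gives the same grasp; the last joint's range is limited). The gripper opens to 92 mm and grips with 3 to 60 N. Pads are 20 mm wide; open, the fingers measure 128 mm over their backs; the gripper's body (75 mm by 189 mm) begins 69 mm behind the grasp point.
Start: joints at [-1.152, 0.468, -0.012, 1.603, 0.006, 1.071, -0.056], TCP at [289.654, 581.902, 214.592] pointing down, gripper open.
Joint ranges: [-2.53, 2.53], [-0.31, 2.02], [-1.57, 1.55], [0.28, 2.44], [-1.29, 4.43], [0.15, 1.84], [-2.92, 2.92]. Speed limits (rad/s): [2.57, 2.57, 3.14, 3.14, 3.14, 3.14, 3.14].

### API

Orientations are given as a rotation vector (axis times angle).
In Python, from cell import robot, grip, kin, viewer gives the robot as it stands. Calls block until the motion is done:
- robot.movep(position, orientation): joint-space move of the TCP to a pose.
- robot.servo_line(position, feed=150, rotation=None): straight line of the TCP; rotation=None keeps the orientation; feed is the mean speed in mm/s.
- robot.goto_joints(angles): joint-space move.
- grip(opening, newtons=None): opening from 0.0 (shut) to 1.0 (fully open); newtons is the grip in N (None keeps the last); returns when the fingers have stopped.
- robot.hold(seconds).
- kin.ik(position, orientation): joint angles nearest the present ones, or None.
- robot.observe(): the state.
- viewer.read_camera(name): name is "scene" or "top" or "wrist"; returns the picture (400x640x3 uint8, red, green, blue); there is no depth.
- viewer.camera_info(name): a dict with "camera_matrix" (3x3 intrinsics, pixels), "R" (3x3) and "t" (3): a world point X has camera coordinates R X + t. Camera axes: x right, y down, z forward; pixel columns grow to the right and rows downward; lengths in mm; the calibration is good to about 2 mm. A picture is of the moment at which its call begins: read the wrist's pose just before it. camera_info takes no time and is no camera call; for the wrist camera it gives the pose at the moment of the call.
A pose or a line that the arm cannot do raises robot.IKError and nothing moves.
- robot.job_done(): hands the job in, once; it reports no verdict.
Trained networks look in the newest picture that a camera, given by its name, has taken for a name from the list of things; names that differ only in an ending like _2 or _b are one class to them, and where a whole thing is asked for, a point or a joint stands for the part that bears it (a point fixed in the world has none). Each returns a list of dicts, best first, with "confidence" (0 to 1); they miss things now and then, are a little off and sometimes report something else, mostly with a low value. They report only what shows in the picture. A call takes as long as a camera call.
- viewer.silhouettes(name, camera): "mask" (400x640 bool, what is visible of it).
- viewer.pinpoint(name, camera): "at" ([x, y, z] in mm, in the coordinates of the camera as it stood for that picture, good to about 4 mm: a listed point, or the origin of a listed thing).
The state is a dict: "t": time; "joints": joint angles; "joint_velocities": joint speeds; "joint_torque": joint torques, N m; "tcp_pos": TCP position; "tcp_rot": TCP orientation; "contact_force": force on the tool from outside, world axes, zero at the start; "wrist_torque": the same for the moment, N m; "grip_width": opening from 0.0 (shut) to 1.0 (fully open).
Only numpy, scipy, OpenCV 4.12 (cv2) and the standard library are available. Lean on these libraries where they do the work, as an engineer would, in place of code of your own. Each camera call takes 0.05 s, during which the arm holds its last target.

### The job

The compost caddy, the larger of the two green lidded containers, has been left standing open: lower its hinged lid gently until it is fully closed on the rim, without slamming it. Leave the smaller green tub as it is, with its lid open.

Things in the scene. Friction and masses are not known exactly. Their poses are not given: they have to be found in the camera images.
- caddy: Compost caddy: open green plastic bin, 180 mm deep (its x), 200 wide (y), 150 tall, 4 mm walls, fixed to the matting, a thin carrying bail folded against its front. Origin at the centre of its underside, z up; its front looks along its -x, roughly to the robot. The lid's hinge line runs along its y at x = +90 mm, z = +150 mm (far top rim).
- caddy_lid (a joint): Caddy lid angle, rad: 0 = closed, level on the rim; grows as it opens up; starts at 0.9 to 1.35, leaning over the caddy. Flat green panel 186 mm long from hinge line to front edge, 208 wide, 8 thick (hinge line in its underside), 0.15 kg, with a 50 mm wide thumb tab 15 mm beyond the front edge. Stiff hinge: stays where left; 1 to 3 N near the front edge pushes it down.
- tub: Smaller green tub, to be left alone: same plastic, same kind of hinged lid, 110 mm deep (its x), 130 wide (y), 75 tall, fixed to the matting. Origin at the centre of its underside, front along its -x; hinge line at x = +55 mm, z = +75 mm. Stands left or right of the caddy, at least 20 mm away.
- tub_lid_edge (a point): Middle of the front (free) edge of the tub's lid on its outer face, 116 mm from the tub's hinge line; the lid is 138 mm wide and 6 mm thick and stands open, held by a lighter stiff hinge.

How it is judged (in metres and radians):
At the end, for the whole second after the job is handed in: The caddy's lid is closed on its rim (hinge angle under 0.07 rad, a gap of less than about 13 mm at the front edge) and at rest, and the tub's lid edge is within 20 mm of where it started (value of joint caddy_lid below 0.07 rad and velocity of joint caddy_lid between -0.05 and 0.05 rad/s and distance of tub_lid_edge from where it was at the start of the episode below 0.02 m); the robot touches nothing.
It fails at once if the caddy's lid is slammed (turns shut faster than 3 rad/s, about 0.55 m/s at its front edge) (velocity of joint caddy_lid below -3 rad/s).
It fails at once if the smaller tub's lid is moved (its edge by more than 20 mm) (distance of tub_lid_edge from where it was at the start of the episode above 0.02 m).
It also fails if it takes over 32 s, if anything falls off the work surface, if the arm or the gripper's body presses on something with over 40 N, if the wrist force passes 120 N, or if a joint passes its speed limit or range.

## Working session

There is one attempt and no reset: what is moved stays moved. The work goes in short steps, each a Python script; the robot and the scene stay as the last script left them, time stands still between calls to the robot, and variables do not carry over. Pictures are saved under pics/ and viewed, and the job is handed in when it is done.

```bash
mkdir -p pics; ls; python3 - <<'E'
from cell import robot, grip, kin, viewer
import cv2, numpy as np
for c in ["scene","top"]:
    im=viewer.read_camera(c); cv2.imwrite(f"pics/{c}0.png",im[:,:,::-1])
    ci=viewer.camera_info(c); R=np.array(ci["R"]);t=np.array(ci["t"])
    print(c,np.round(-R.T@t),np.round(R,2).tolist())
    for n in ["caddy","tub","tub_lid_edge","caddy_lid"]:
        try:
            for d in viewer.pinpoint(n,c)[:3]:
                print(n,round(d["confidence"],2),np.round(R.T@(np.array(d["at"])-t),1))
        except Exception as e: print(n,repr(e))
s=robot.observe(); print(s["t"],s["tcp_pos"],s["tcp_rot"],s["contact_force"],s["grip_width"])
E
```

```text
pics
scene [256. 257. 903.] [[-0.65, -0.76, 0.0], [-0.68, 0.59, -0.43], [0.33, -0.29, -0.9]]
caddy 0.69 [552.1 -16.   -1.6]
tub 0.79 [510.5 297.1  -1.1]
tub_lid_edge 0.75 [536.4 294.1 189.4]
caddy_lid ValueError('it knows: caddy, tub, tub_lid_edge')
top [ 386.    9. 1299.] [[0.0, -1.0, 0.0], [-0.99, -0.0, -0.14], [0.14, 0.0, -0.99]]
caddy 0.64 [547.7 -11.7  -0.9]
tub 0.65 [516.5 298.2   1.3]
tub_lid_edge 0.76 [539.5 299.8 188.6]
caddy_lid ValueError('it knows: caddy, tub, tub_lid_edge')
0.4 [289.60133297 581.82146101 214.43102343] [ 0.36190973  1.54030155 -0.36237279] [-0.92736496  0.3416461  -0.26761105] 1.0032057545702384
```

View pics/scene0.png

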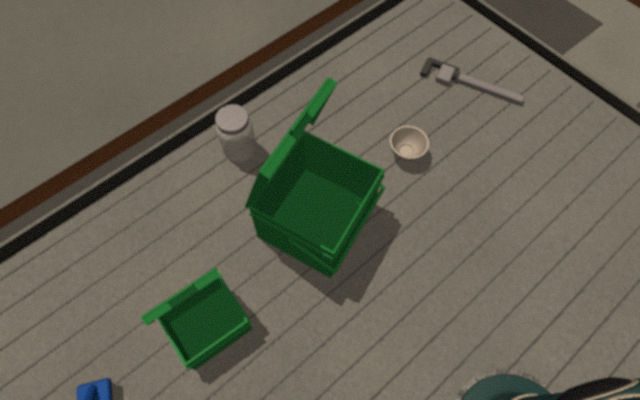

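View pics/top0.png

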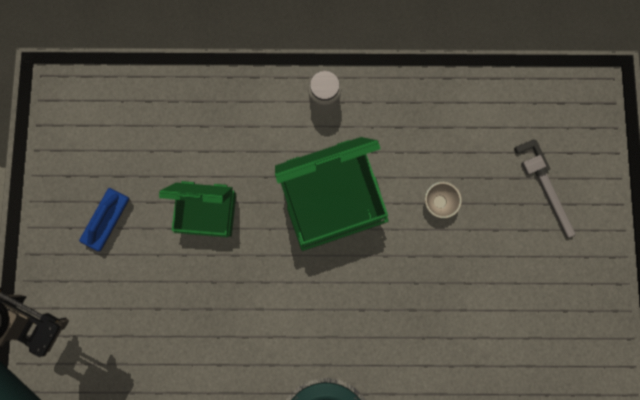

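```bash
cat > fit.py <<'E'
import numpy as np, cv2
from scipy.optimize import minimize
def T(p):
    x,y,yaw=p[:3]; c,s=np.cos(yaw),np.sin(yaw)
    return np.array([[c,-s,0],[s,c,0],[0,0,1]]),np.array([x,y,0])
def box(x0,x1,y0,y1,z0,z1): return np.array([[a,b,c] for a in(x0,x1) for b in(y0,y1) for c in(z0,z1)],float)
def lid(th,pts):  # pts: (d toward front, y, h above underside)
    d,y,h=pts.T
    return np.c_[90-d*np.cos(th)+h*np.sin(th), y, 150+d*np.sin(th)+h*np.cos(th)]
def proj(X,ci):
    R,t,K=[np.array(ci[k]) for k in("R","t","camera_matrix")]
    c=X@R.T+t; p=c@K.T; return p[:,:2]/p[:,2:]
def render(p,ci,SC=4):
    R,o=T(p); m=np.zeros((400,640),np.uint8)
    for B in (box(-90,90,-100,100,0,150),lid(p[3],box(0,186,-104,104,0,8)),lid(p[3],box(186,201,-25,25,0,8))):
        q=proj(B@R.T+o,ci); h=cv2.convexHull(q.astype(np.float32))
        cv2.fillConvexPoly(m,np.round(h*16).astype(np.int32),1,cv2.LINE_8,4)
    return m
E
python3 - <<'E'
from cell import viewer
from fit import *
obs=[]
for c in ["scene","top"]:
    im=viewer.read_camera(c); ci=viewer.camera_info(c)
    for n in ["caddy","caddy_lid"]:
        try: print(c,n,[(round(d["confidence"],2),int(d["mask"].sum())) for d in viewer.silhouettes(n,c)])
        except Exception as e: print(repr(e))
    i=im.astype(int); g=((i[:,:,1]>1.5*i[:,:,0]+8)&(i[:,:,1]>1.5*i[:,:,2]+8)).astype(np.uint8)
    n,l,st,_=cv2.connectedComponentsWithStats(g); k=1+np.argmax(st[1:,4]); m=(l==k).astype(np.uint8)
    m=cv2.morphologyEx(m,cv2.MORPH_CLOSE,np.ones((3,3)))
    print(c,st[k]); obs.append((c,im,ci,m))
def cost(p): return sum((render(p,ci)!=m).sum() for _,_,ci,m in obs)
best=None
for yaw in np.arange(-.5,.55,.1):
  for th in (.9,1.05,1.2,1.35):
    c=cost([550,-14,yaw,th])
    if best is None or c<best[0]: best=(c,[550,-14,yaw,th])
print(best)
p=best[1]
for _ in range(4):
    S=np.array(p)+np.vstack([np.zeros(4),np.diag([10,10,.08,.08])])
    r=minimize(cost,p,method="Nelder-Mead",options=dict(initial_simplex=S,xatol=.05,fatol=.5)); p=r.x; print(r.fun,np.round(p,3))
for c,im,ci,m in obs:
    o=im[:,:,::-1].copy(); cs,_=cv2.findContours(render(p,ci),0,1); cv2.drawContours(o,cs,-1,(0,0,255),1)
    x,y,w,h=cv2.boundingRect(m); cv2.imwrite(f"pics/fit_{c}.png",cv2.resize(o[y-15:y+h+15,x-15:x+w+15],None,fx=3,fy=3)[:600])
    print(c,(render(p,ci)!=m).sum(),m.sum())
R,o=T(p); print("tab tip open",lid(p[3],np.array([[201,0,8.]]))@R.T+o,"hinge",R@[90,0,150]+o)
E
```

```text
scene caddy [(0.86, 13837)]
scene caddy_lid [(0.57, 1912)]
scene [  246    78   138   199 13390]
top caddy [(0.9, 8506), (0.31, 3207)]
top caddy_lid [(0.65, 1921)]
top [ 275  138  113  112 8097]
(np.int64(2269), [550, -14, np.float64(0.2999999999999998), 1.2])
1006.0 [ 5.45835e+02 -1.33840e+01  3.21000e-01  1.27400e+00]
1000.0 [ 5.45759e+02 -1.33470e+01  3.21000e-01  1.27500e+00]
995.0 [ 5.45812e+02 -1.33550e+01  3.20000e-01  1.27500e+00]
993.0 [ 5.45808e+02 -1.33490e+01  3.20000e-01  1.27500e+00]
scene 603 13502
top 390 8274
tab tip open [[582.83295655  -1.06231978 344.58947682]] hinge [631.22731316  14.9976229  150.        ]
```

View pics/fit_scene.png

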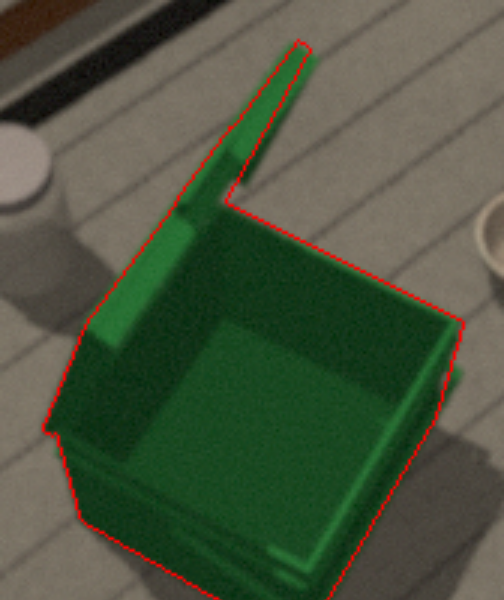

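View pics/fit_top.png

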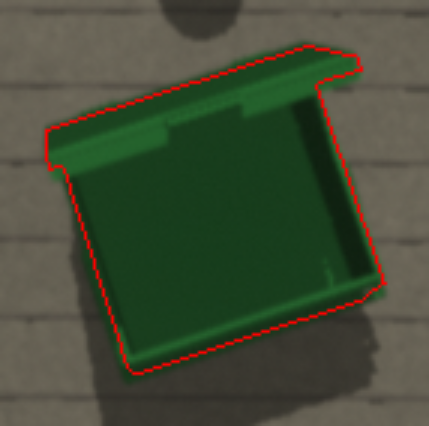

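The fit lands on the bin in both views: the lid edge is about px (325,85) in the scene view, and the back lid line runs (277,170)–(378,140) in the top view. It gives yaw 0.32, lid angle about 1.25 and lid top at z≈345. The tub is far to the left. Next I check reachability, then go behind the lid.

```bash
cat > plan.py <<'E'
from fit import *
from scipy.spatial.transform import Rotation as Ro
P=[545.8,-13.3,0.32]; R,o=T(P); D=165.
def tcp(th,gap=0.,d=D):  # corner on outer face at d, gap off face; TCP 10 mm behind the corner
    return R@(lid(th,np.array([[d,0,8.+gap]]))[0]+[10,0,0])+o
def rot(sg):
    y=sg*R[:,1]; x=np.array([0,0,-1.]); return Ro.from_matrix(np.c_[x,y,np.cross(x,y)]).as_rotvec()
E
python3 - <<'E'
from cell import robot,kin
from plan import *
np.set_printoptions(suppress=True,precision=3)
for sg in(1,-1):
    print(sg,rot(sg))
    a=tcp(1.45,25); up=a.copy(); up[2]=450
    for q in (up,a,tcp(1.28),tcp(.8),tcp(.4),tcp(0)):
        print(q,kin.ik(q,rot(sg)))
print(kin.ik([289.6,581.8,450],robot.observe()["tcp_rot"]), robot.observe()["t"])
E
```

```text
1 [-0.251  1.556  0.251]
[652.946  22.207 450.   ] [-0.292  0.353  0.301  1.264 -0.103  1.539  1.885]
[652.946  22.207 317.774] [-0.245  0.395  0.221  1.485 -0.089  1.272  1.877]
[603.092   5.686 310.366] [-0.276  0.307  0.269  1.626 -0.086  1.22   1.902]
[537.05  -16.2   273.937] [-0.313  0.215  0.329  1.831 -0.077  1.108  1.934]
[499.421 -28.67  221.623] [-0.315  0.204  0.35   1.975 -0.084  0.976  1.966]
[484.1   -33.747 158.   ] [-0.273  0.266  0.318  2.067 -0.112  0.824  2.002]
-1 [ 2.048  0.331 -2.048]
[652.946  22.207 450.   ] [-0.544  0.389  0.685  1.283 -0.242  1.552 -1.143]
[652.946  22.207 317.774] [-0.555  0.441  0.669  1.507 -0.279  1.291 -1.105]
[603.092   5.686 310.366] [-0.586  0.344  0.68   1.646 -0.226  1.232 -1.11 ]
[537.05  -16.2   273.937] [-0.631  0.242  0.714  1.849 -0.176  1.114 -1.104]
[499.421 -28.67  221.623] [-0.643  0.233  0.739  1.993 -0.187  0.984 -1.064]
[484.1   -33.747 158.   ] [-0.619  0.31   0.737  2.087 -0.278  0.842 -0.969]
[-1.162  0.346  0.002  1.258 -0.001  1.537 -0.051] 0.7
```

```bash
python3 - <<'E'
from cell import robot,kin,grip,viewer
from plan import *
np.set_printoptions(suppress=True,precision=2)
s=robot.observe(); r=rot(1)
robot.servo_line([289.6,581.8,450],feed=250)
grip(0.0)
a=tcp(1.45,25); up=a.copy(); up[2]=450
robot.movep(up,r)
print(robot.observe()["t"])
robot.servo_line(a,feed=120)
s=robot.observe(); print(s["t"],s["tcp_pos"],a,s["contact_force"],s["grip_width"])
for c in("scene","top"): cv2.imwrite(f"pics/{c}1.png",viewer.read_camera(c)[:,:,::-1])
E
```

```text
5.5167
6.7667 [653.4   22.17 318.68] [652.95  22.21 317.77] [0.5  0.19 0.06] 0.005392763389647246
```

View pics/scene1.png

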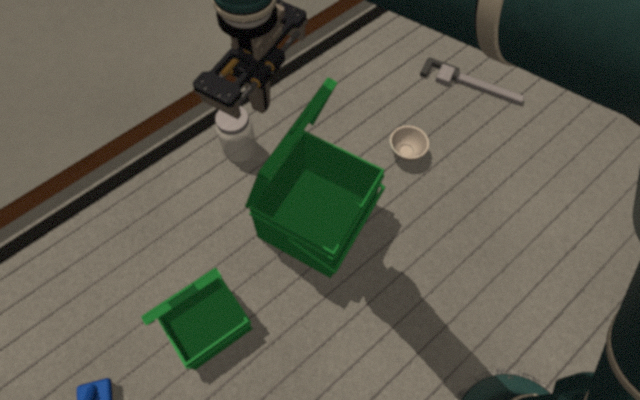

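View pics/top1.png

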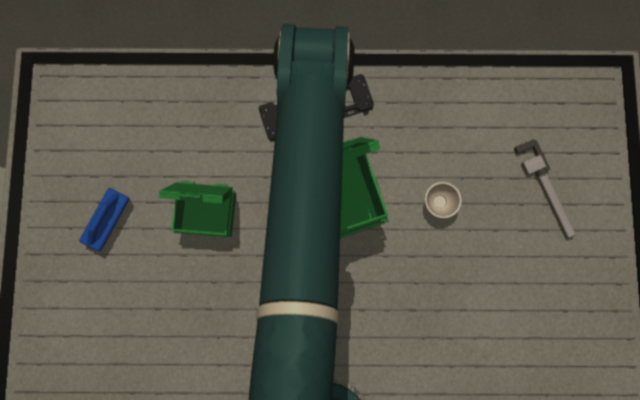

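The gripper is behind the lid, with its fingers at scene px (262,95) and the lid edge at (325,85). The lid and tub haven't moved. Now I sweep the lid down along the hinge arc.

```bash
python3 - <<'E'
from cell import robot,kin,grip,viewer
from plan import *
np.set_printoptions(suppress=True,precision=1)
robot.servo_line(tcp(1.38,5),feed=80)
for th in np.arange(1.3,0.09,-0.1):
    robot.servo_line(tcp(th),feed=60)
    s=robot.observe(); f=np.array(s["contact_force"]); print(round(th,2),round(s["t"],2),f,np.array(s["tcp_pos"])-tcp(th))
    if np.linalg.norm(f)>18: print("STOP");break
for c in("scene",): cv2.imwrite(f"pics/{c}2.png",viewer.read_camera(c)[:,:,::-1])
E
```

```text
1.3 7.86 [-0.4  0.4 -0.6] [-0.2 -0.1  0.2]
1.2 8.28 [-0.2  0.2  0.1] [-0.6 -0.2 -0. ]
1.1 8.71 [-0.2  0.2  0.4] [-0.6 -0.2 -0.1]
1.0 9.13 [-0.3 -0.2  0.1] [-0.6 -0.2 -0.2]
0.9 9.56 [-0.4 -1.3 -0.1] [-0.5 -0.1 -0.2]
0.8 9.98 [-0.3  0.   0.1] [-0.5 -0.1 -0.3]
0.7 10.41 [-0.1 -0.  -1. ] [-0.5 -0.1 -0.3]
0.6 10.83 [ 0.6  0.4 -0.3] [-0.5 -0.1 -0.3]
0.5 11.26 [ 1.2 -0.4  0.4] [-0.5 -0.1 -0.4]
0.4 11.68 [ 0.4 -0.2  0.7] [-0.5 -0.1 -0.4]
0.3 12.11 [-0.9  0.2 -0. ] [-0.5 -0.1 -0.4]
0.2 12.53 [ 0.4  0.4 -0.2] [-0.4 -0.1 -0.5]
0.1 12.96 [ 0.2 -0.2  1.1] [-0.4 -0.  -0.5]
```

View pics/scene2.png

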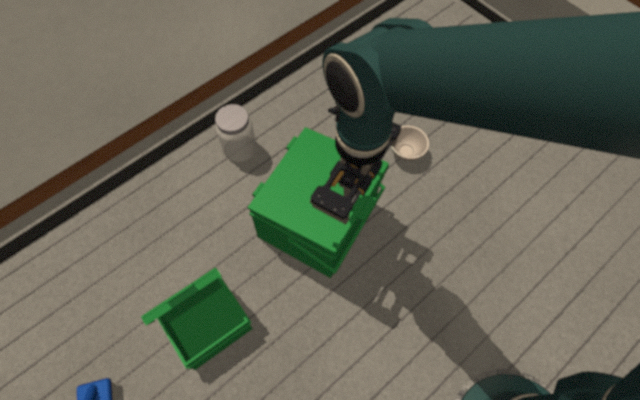

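The lid has followed the fingers down to nearly closed and now covers the bin at px (310,190). The tub is unchanged. I press gently until the rim pushes back.

```bash
python3 - <<'E'
from cell import robot,kin,grip,viewer
from plan import *
np.set_printoptions(suppress=True,precision=1)
for th in (0.06,0.03,0.01):
    robot.servo_line(tcp(th),feed=40); s=robot.observe(); print(th,np.array(s["contact_force"]))
z=tcp(0.0)
for dz in range(0,13,1):
    robot.servo_line(z-[0,0,dz],feed=20); robot.hold(.05)
    s=robot.observe(); f=np.array(s["contact_force"]); print(dz,f,np.array(s["tcp_pos"])[2])
    if f[2]>7: break
robot.hold(.2); print(robot.observe()["contact_force"])
p=np.array(robot.observe()["tcp_pos"])
robot.servo_line(p+[0,0,40],feed=60)
robot.servo_line([450,-250,400],feed=220)
s=robot.observe(); print(s["t"],s["contact_force"])
for c in("scene","top"):
    cv2.imwrite(f"pics/{c}3.png",viewer.read_camera(c)[:,:,::-1])
    ci=viewer.camera_info(c); Rc=np.array(ci["R"]);t=np.array(ci["t"])
    for d in viewer.pinpoint("tub_lid_edge",c)[:2]: print(round(d["confidence"],2),np.round(Rc.T@(np.array(d["at"])-t),1))
E
```

```text
0.06 [-0.2  0.2 -0.2]
0.03 [-0.4 -0.3 -0.7]
0.01 [-0.5  0.3  0.2]
0 [-1.3 -0.7  5.4] 158.3649131343254
1 [-4.  -0.5 14.3] 158.2354900088354
[-4.6  0.  13.6]
16.9833 [ 0.4 -0.2 -0. ]
0.74 [533.6 296.1 186.8]
0.63 [539.4 294.2 187.5]
```

View pics/scene3.png

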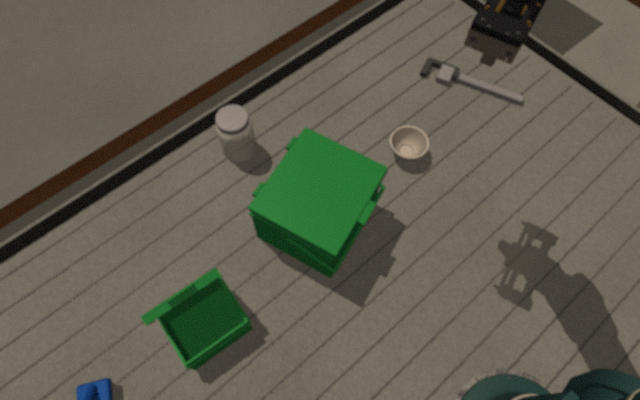

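View pics/top3.png

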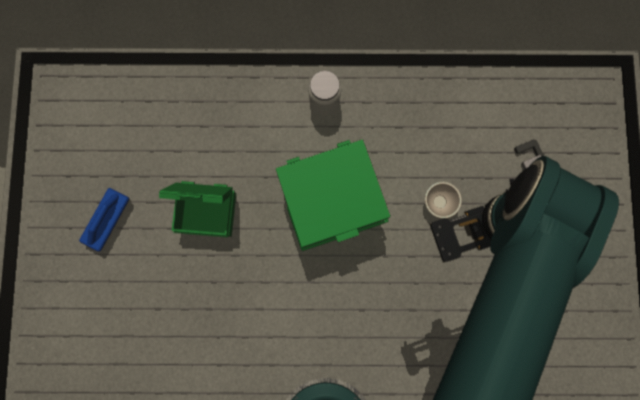

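The lid lies flat on the rim, with its front edge near scene px (335,250) and its tab at (345,235) in the top view. The rim pushed back stiffly at z = 158.3 mm against an expected 158. The tub lid is unmoved and the arm is clear, so I hand in.

```bash
python3 - <<'E'
from cell import robot
robot.hold(.2); s=robot.observe(); print(s["t"],s["contact_force"]); robot.job_done()
E
```

```text
17.3833 [-0.08614281 -0.39156623 -0.11969209]
the job is handed in; nothing more can be done
```

The caddy lid is closed on its rim, and I handed the job in at 17.4 s of the 32 s allowed. No verdict is reported.

- **Method:** I found the caddy's pose and lid angle by fitting its outline in the scene and top cameras. I then put the shut fingers behind the lid and lowered it along the hinge arc at about 0.25 rad/s, against the 3 rad/s limit.
- **Lid closed:** the rim pushed back with about 14 N, with the fingertips at z = 158.3 mm; a level lid should give 158 mm. After I backed off, both cameras show it lying flat.
- **Tub lid:** the measured edge stayed within about 6 mm of the first reading. That is close to the detector's 4 mm accuracy, and nothing came near the tub.
- **Arm:** it ended clear of everything, with about zero contact force.
- **Disagreement:** the outline fit put the starting lid angle at 1.275 rad, but the scene overlay suggested slightly less (about 1.22). This didn't affect the closing.

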